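# Close up the filled spice mill: drawer shut, bayonet lid to the halfway stop-mark and held

## Robot

A 6-joint arm with a two-finger parallel gripper is mounted at the origin on a cart in front of the work surface, level with it; the furniture and walls round the work are solid. World frame = base frame: x ahead of the robot, y to its left, z up, the work surface at z = 0. Lengths are in m, angles in rad, forces in N, time in s.
With the tool pointing down it reaches from about 0.3 to 0.775 m from the base axis. Payload 14.6 kg.
Tool frame: the origin (TCP) lies at the very end of the fingers, on their centre line; the grasp point (between the pads) lies 19 mm behind it; z points along the fingers, y is the line along which they close (so a half turn about z gives the same grasp; the last joint's range is limited). The gripper opens to 94 mm and grips with 3 to 60 N. Pads are 16 mm wide; open, the fingers measure 119 mm over their backs; the gripper's body (75 mm by 177 mm) begins 78 mm behind the grasp point.
Start: joints at [-1.275, 0.3, 1.521, -0, 1.321, -0.067], TCP at [0.195, -0.514, 0.205] pointing down, gripper open.
Joint ranges: [-3.03, 3.03], [-0.79, 2.21], [0.23, 2.52], [-1.04, 4.18], [0, 3.07], [-2.55, 2.55]. Speed limits (rad/s): [2.22, 2.22, 2.57, 3.14, 3.14, 3.14].

## Interface

Orientations are given as [roll, pitch, yaw] about the fixed x, y, z axes, in that order (R = Rz(yaw) Ry(pitch) Rx(roll)).
In Python, from station import ctrl, cams gives the robot as it stands. The module is installed in compiled form; this text tells all that it offers.
- The arm moves only by the tool arm_command, never from a script. Its argument "plan" is a list that holds one entry, the list of rows, each a list of 7 numbers: the shift along the tool's x, y, z in parts of the range, where 1.0 means 800 mm, then the turn, a rotation vector about the tool's x, y, z in normalised numbers (1 is 2 pi rad), then the closure, from -1 (fully open) to 1 (shut). A call has 1 to 12 rows; each row is the pose to reach, as a shift and turn from the pose commanded when the call began, along the tool's axes at that moment; what a row does not reach only later rows make up. A row lasts 1/10 s, in which the tool goes at most 50 mm and 8.59 degrees, less where a joint would pass 70% of its speed; a pose out of reach is approached as far as the arm can. A call with a gripper value outside its range is refused whole. The fingers move at their own pace and stop on an object; "squeeze" is the grip in N (left out, the last holds). Time passes only in rows, so rows that repeat a pose let the fingers close. It gives the time, the measured TCP pose, the force, the opening and the grip force at its end, in the units of the state.
- ctrl.get_obs(): the state, without advancing time (a new reading comes with each control period).
- cams.camera(name): name is "scene" or "top" or "wrist"; returns (picture, depth): 420x560x3 uint8, blue, green, red; 420x560 float32, m along the optical axis (not along the pixel's ray), 0 where there is no reading.
- cams.camera_info(name): a dict with "fx", "fy", "cx", "cy" (pixels), "dist_coeffs" ([k1, k2, p1, p2, k3] as OpenCV has them; the pictures are not rectified), "world_to_cam" (4x4, takes a point from world to camera coordinates). Camera axes: x right, y down, z forward; pixel columns grow to the right and rows downward; lengths in m; the calibration is good to about 2 mm. A picture is of the moment at which its call begins: read the wrist's pose just before it. camera_info takes no time and is no camera call; for the wrist camera it gives the pose at the moment of the call.
- ctrl.hand_in(): hands the job in; it is judged then, once.
The state is a dict: "time_s": time; "qpos": joint angles; "joint_vel": joint speeds; "tau": joint torques, N m; "ee_pos": TCP position; "eef_rot": TCP orientation; "force": force on the tool from outside, world axes, zero at the start; "moment": the same for the moment, N m; "grip_width": finger opening in m; "grip_force": force on a finger pad.
Only numpy, scipy, OpenCV 4.12 (cv2) and the standard library are available. Lean on these libraries where they do the work, as an engineer would, in place of code of your own. Each camera call takes 0.05 s, during which the arm holds its last target. There are 200 camera calls.

## Task

Close up the filled spice mill: first push its little drawer fully shut, then drop the loose metal lid into the collar on top, its two lugs through the two slots and its flange down flat on the collar. Turn the lid clockwise (seen from above) to halfway, 45 degrees from where it dropped in, which is half of the 90-degree way to the lock; never let it reach the lock click. The lid is sprung and turns back if let go, so finish still gripping it there, and leave the other things on the counter where they are.

Things in the scene. Friction and masses are not known exactly. Their poses are not given: they have to be found in the camera images.
- mill: box-shaped spice mill, fixed to the counter: dark wooden case 130 x 130 mm, top 70 mm up, on it a round steel collar 74 mm across, its top 100 mm up. Origin: centre of the underside; z up; the drawer is on the -x face, the collar's slots at +y and -y. Small ridges on the case top outside the collar: a pair at each slot, a single one at halfway (45 degrees clockwise), a pair at the lock (+x and -x)
- collar_top (a point): centre of the collar's bore, at its top face 100 mm up; axes as the mill's. The bore is 45 mm across and open down to 70 mm. Its keeper roof (90 to 100 mm up) is cut by two slots facing each other, 12 mm wide at the bore and widening to 17 mm, reaching out to 31 mm from the axis. Lugs below the roof can turn clockwise only
- slot (a point): middle of the slot on the mill's +y side, 27 mm from the collar's axis, at the height of the collar's top (100 mm); the other slot lies across from it, at -y
- carrier (a joint): turn of the sprung carrier inside the collar, rad, clockwise, 0 at rest. The lugs meet it after about 0.15 rad of turn (so it reads about 0.6 with the lid at halfway); it pushes the lid back, 0.03 Nm at rest to about 0.07 Nm at halfway. Past it, from about 64 degrees of lid turn, a lug meets a sprung pawl that snaps in behind it near 90 degrees: the lock click
- drawer (a joint): how far the mill's drawer stands open, m; 0 is fully shut; it slides along the mill's x axis, opening toward -x; about 1.5 N to move; hard stop when shut
- drawer_knob (a point): outermost point of the drawer's round steel knob (22 mm across, standing 21 mm out from the drawer front), 40 mm above the counter; it moves with the drawer and lies 94 mm from the mill's axis when shut
- lid: loose bayonet lid of plain aluminium, about 0.1 to 0.17 kg, 56 mm high, standing on the counter. Origin: centre of the underside; z up. Spigot 40 mm across, 22 mm long; two lugs at its lower end along +x and -x, 7 mm wide, 8 high, reaching 27.5 mm from the axis. Flange 72 mm across from 22 to 28 mm up. Half a turn makes no difference. Dropped in, its origin is 78 mm above the counter
- lid_grip (a point): point on the lid's axis 45 mm above its underside, in the bar grip: an upright bar 46 mm long along the lid's x (in line with the lugs), 14 mm thick, its sides flat, from 28 to 56 mm above the underside; axes as the lid's. To drop in, the lid's x must lie along the mill's y
- salt_shaker: pale grey shaker with a white top, 39 mm across, 70 mm high, a bystander; origin centre of underside
- pepper_shaker: black shaker with a pale top, 39 mm across, 70 mm high, a bystander; origin centre of underside
- shop_bell: hand bell with a wooden grip, 59 mm across, 90 mm high, a bystander; origin centre of underside
- low_cup: small cup, 43 mm across, 40 mm high, a bystander; origin centre of underside
- ball_infuser: ball infuser on a foot, 42 mm across, 74 mm high, a bystander; origin centre of underside
There are look-alikes about, which are no part of the job. Of the things that look like the lid, take the one that is farthest to the robot's right at the start.

How it is judged:
On the way, in this order (a step that is already met when the one before it is completed fails the run):
1. the drawer is pushed shut before the lid goes on (value of joint drawer below 0.004 m and horizontal distance between lid and mill above 0.06 m), for 0.1 s.
2. the lid is down in the collar with its lugs through the slots (horizontal distance between lid and collar_top below 0.005 m and z of lid in the frame of mill below 0.0815 m and angle between lid's own z axis and vertical below 0.1 rad and angle between the x axis of lid and the y axis of mill, either way round below 0.5 rad), for 0.1 s.
At the end, for the whole second after the job is handed in: Drawer within 4 mm of shut; lid level in the collar (axis within 5 mm, flange within 3.5 mm of resting on it), turned 45 degrees clockwise from the slots (35 to 55), still, and still gripped by the fingers with more than 2 N; the bystanders stand upright (value of joint drawer below 0.004 m and horizontal distance between lid and collar_top below 0.005 m and z of lid in the frame of mill below 0.0815 m and angle between lid's own z axis and vertical below 0.1 rad and angle between the x axis of lid and the y axis of mill, either way round between 0.61 and 0.96 rad and contact force between the fingers and lid above 2 N and linear speed of lid below 0.02 m/s and angular speed of lid below 0.2 rad/s and angle between each of salt_shaker, pepper_shaker, shop_bell, low_cup, ball_infuser's own z axis and vertical below 0.3 rad); the arm keeps its last pose, push and grip.
It fails at once if the lid is turned on to the lock click (more than 69 degrees) (horizontal distance between lid and collar_top below 0.006 m and z of lid in the frame of mill below 0.084 m and angle between the x axis of lid and the y axis of mill, either way round above 1.2 rad).
It fails at once if a bystander is shifted more than 3 cm (distance of any of salt_shaker, pepper_shaker, shop_bell, low_cup, ball_infuser from where it was at the start of the episode above 0.03 m).
It also fails if it takes over 64 s, if anything falls off the work surface, if the arm or the gripper's body presses on something with over 40 N, if the wrist force passes 120 N, or if a joint passes its speed limit or range.

## Working session

There is one attempt and no reset: what is moved stays moved. The work goes in short steps, Python scripts to look and compute and a tool call to move; the robot and the scene stay as the last step left them, time stands still between calls to the robot, and variables do not carry over. Pictures are saved under pics/ and viewed, at most 10 in all, crops included, and the job is handed in when it is done.

Besides the shell and the picture viewer there is one more tool, called after ">>>" as name(argument=value, ...) on one line, values as JSON. arm_command: Moves the arm, as the interface text tells. Its arguments: {"type":"object","properties":{"plan":{"type":"array"},"squeeze":{"type":"number"}},"required":["plan"]}

```bash
mkdir -p pics
cat > h.py <<'E'
import numpy as np, cv2
from station import ctrl, cams
from scipy.spatial.transform import Rotation as R
def K(i): return np.array([[i['fx'],0,i['cx']],[0,i['fy'],i['cy']],[0,0,1]])
def cloud(name):
    i=cams.camera_info(name); im,d=cams.camera(name)
    v,u=np.mgrid[:420,:560]
    p=cv2.undistortPoints(np.stack([u,v],-1).reshape(-1,1,2).astype(np.float32),K(i),np.array(i['dist_coeffs'])).reshape(420,560,2)
    c=np.dstack([p*d[...,None],d]); T=np.array(i['world_to_cam'])
    w=(c-T[:3,3])@T[:3,:3]; w[d==0]=np.nan
    return im,w,i
def ray(i,px):
    p=cv2.undistortPoints(np.array(px,np.float32).reshape(-1,1,2),K(i),np.array(i['dist_coeffs'])).reshape(-1,2)
    T=np.array(i['world_to_cam']); o=-T[:3,:3].T@T[:3,3]
    return o,np.c_[p,np.ones(len(p))]@T[:3,:3]
def at_z(i,px,z):
    o,d=ray(i,px); return o+d*((z-o[2])/d[:,2])[:,None]
def proj(i,P):
    T=np.array(i['world_to_cam']); return cv2.projectPoints(np.array(P,float).reshape(-1,1,3),cv2.Rodrigues(T[:3,:3])[0],T[:3,3],K(i),np.array(i['dist_coeffs']))[0].reshape(-1,2)
E
python3 - <<'E'
from h import *
o=ctrl.get_obs(); print(o)
for n in ['scene','top']:
    im,w,i=cloud(n); cv2.imwrite(f'pics/{n}0.png',im); np.save(n+'0.npy',w)
    print(n,-np.array(i['world_to_cam'])[:3,:3].T@np.array(i['world_to_cam'])[:3,3])
E
```

```text
{'time_s': 0.0, 'qpos': array([-1.27460478e+00,  3.00451458e-01,  1.52157224e+00, -1.05986266e-05,
        1.32071042e+00, -6.65853120e-02]), 'joint_vel': array([-0.00022996, -0.00085876,  0.001181  , -0.00141385, -0.0003238 ,
        0.00074184]), 'tau': array([ 4.75519064e-04, -5.31800258e+01, -3.52735448e+01,  7.08381878e-02,
        2.43471900e-02, -7.94763287e-05]), 'ee_pos': array([ 0.19510497, -0.51395114,  0.20490085]), 'eef_rot': array([-3.14045304e+00, -6.57053653e-05,  3.62779450e-01]), 'force': array([-0.11943841, -0.2058625 , -0.08502213]), 'moment': array([-0.00800358,  0.02974079,  0.03378976]), 'grip_force': 0.0, 'grip_width': 0.09390747272394054}
scene [-0.3320723   0.69597949  0.79282901]
top [ 0.41099625 -0.00612096  1.50671344]
```

View pics/scene0.png

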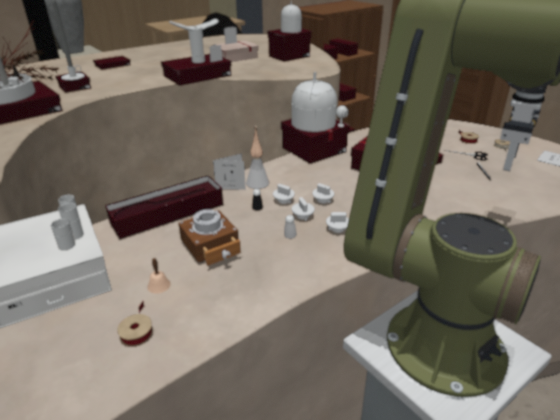

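View pics/top0.png

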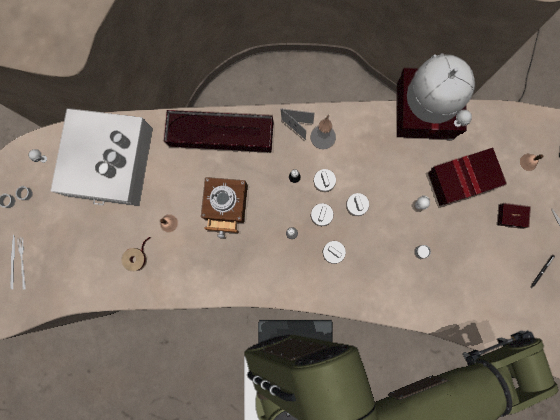

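The top view shows the mill at (223,200), with its drawer open toward the robot at (222,228). Things that could be taken for the lid are at (324,180), (322,214), (334,252) and (358,204). The white round thing at (422,252) looks like the cup. The farthest to the robot's right is (358,204), so I'll check that one in a close crop.

Run:
```python
from h import *
im=cv2.imread('pics/top0.png'); w=np.load('top0.npy')
a=cv2.resize(im[160:275,180:300],(400,383),interpolation=cv2.INTER_CUBIC)
b=cv2.resize(im[160:275,295:445],(500,383),interpolation=cv2.INTER_CUBIC)
cv2.imwrite('pics/crop1.png',cv2.resize(np.hstack([a,b]),(800,340)))
for n,(u,v) in dict(mill=(223,198),drawer=(222,228),knob=(222,235),A=(324,180),B=(322,214),C=(358,204),D=(334,252),cup=(422,252),inf=(421,203),salt=(292,232),pep=(295,175),bell=(168,222)).items():
    q=w[v-9:v+10,u-9:u+10].reshape(-1,3); q=q[q[:,2]>.012]
    print(n,w[v,u].round(3),'mean',q.mean(0).round(3),'zmax',q[:,2].max().round(3))
```

```text
mill [0.635 0.219 0.074] mean [0.633 0.217 0.086] zmax 0.11
drawer [0.542 0.223 0.063] mean [0.551 0.227 0.039] zmax 0.075
knob [0.522 0.225 0.046] mean [0.538 0.226 0.047] zmax 0.066
A [ 0.692 -0.098  0.056] mean [ 0.697 -0.1    0.034] zmax 0.062
B [ 0.584 -0.09   0.056] mean [ 0.587 -0.092  0.034] zmax 0.062
C [ 0.615 -0.204  0.052] mean [ 0.618 -0.206  0.035] zmax 0.065
D [ 0.465 -0.126  0.055] mean [ 0.466 -0.127  0.034] zmax 0.063
cup [ 0.464 -0.408  0.022] mean [ 0.466 -0.408  0.029] zmax 0.045
inf [ 0.614 -0.398  0.069] mean [ 0.618 -0.404  0.068] zmax 0.082
salt [0.527 0.004 0.069] mean [0.527 0.006 0.049] zmax 0.075
pep [ 0.707 -0.007  0.067] mean [ 0.71  -0.004  0.048] zmax 0.077
bell [0.564 0.399 0.044] mean [0.563 0.403 0.036] zmax 0.094
```

View pics/crop1.png

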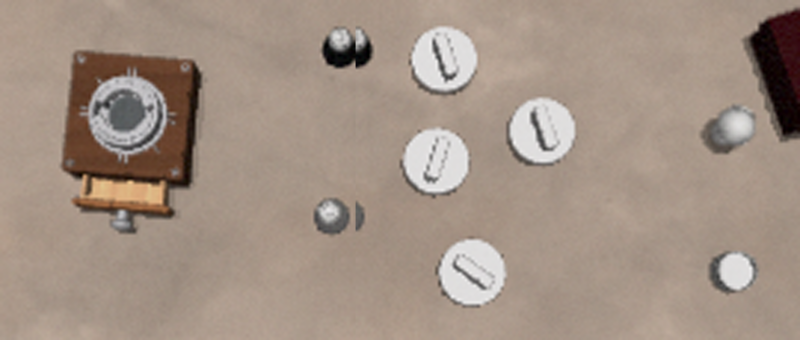

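The crop shows four bar lids. The one farthest right is at crop (541,131), top pixel (358,204). The mill's drawer points toward the robot, knob at crop (122,222). Next I'll measure the mill pose and the lid yaw.

Run:
```python
from h import *
for n in ['top','scene']:
    w=np.load(n+'0.npy').reshape(-1,3)
    near=lambda c,r:np.hypot(w[:,0]-c[0],w[:,1]-c[1])<r
    m=w[near((.634,.218),.11)&(w[:,2]>.062)&(w[:,2]<.08)]
    m=m[m[:,0]>.567] if n=='top' else m
    print(n,'case',cv2.minAreaRect(m[:,:2].astype(np.float32)*1000),np.median(m[:,2]))
    c=w[near((.634,.218),.045)&(w[:,2]>.093)]
    print(' collar',cv2.minEnclosingCircle(c[:,:2].astype(np.float32)*1000),np.median(c[:,2]))
    b=w[near((.616,-.204),.04)&(w[:,2]>.044)]
    print(' bar',cv2.minAreaRect(b[:,:2].astype(np.float32)*1000),np.median(b[:,2]))
    f=w[near((.616,-.204),.045)&(w[:,2]>.02)]
    print(' flange',cv2.minEnclosingCircle(f[:,:2].astype(np.float32)*1000),np.median(f[:,2]))
    k=w[near((.515,.222),.035)&(w[:,2]>.03)&(w[:,2]<.055)]
    k=k[k[:,0]<.535]; print(' knob',np.percentile(k,[2,50,98],axis=0).round(4).tolist())
```

```text
top case ((634.4071655273438, 220.50018310546875), (131.64431762695312, 130.13507080078125), 84.24406433105469) 0.07086438145261956
 collar ((633.943115234375, 220.43431091308594), 37.32643127441406) 0.1005761646084097
 bar ((618.9659423828125, -206.2392578125), (44.67776107788086, 14.635968208312988), 16.450748443603516) 0.056640782675115006
 flange ((620.1272583007812, -206.8673095703125), 35.963714599609375) 0.029440741178516115
 knob [[0.5151, 0.1995, 0.0399], [0.5248, 0.2289, 0.0467], [0.5345, 0.2389, 0.0538]]
scene case ((617.4614868164062, 222.67544555664062), (130.7709197998047, 167.5453643798828), 84.77091979980469) 0.07123734503417908
 collar ((632.7412109375, 217.9884796142578), 40.59070587158203) 0.10027245746148199
 bar ((617.0770874023438, -202.52688598632812), (47.52838134765625, 19.574941635131836), 21.91677474975586) 0.0541627306204835
 flange ((617.9103393554688, -204.24085998535156), 38.05234909057617) 0.03082647530839205
 knob [[0.513, 0.1933, 0.0323], [0.5313, 0.2253, 0.045], [0.5348, 0.2445, 0.0539]]
```

```bash
cat >> h.py <<'E'
MC=np.array([.634,.220]); MY=-0.1
def go(*tg):
    """tg: (x,y,z,yaw) world, tool down; prints row in current tool axes"""
    o=ctrl.get_obs(); p=np.array(o['ee_pos']); r=R.from_euler('xyz',o['eef_rot'])
    print('t',round(o['time_s'],2),'pos',p.round(4),'rpy',np.array(o['eef_rot']).round(4),'F',np.array(o['force']).round(1),'w',round(o['grip_width'],4),'g',round(o['grip_force'],1))
    for x,y,z,yaw in tg:
        s=r.inv().apply(np.array([x,y,z])-p)*1000
        t=(r.inv()*R.from_euler('xyz',[np.pi,0,yaw])).as_rotvec()
        print((x,y,z,yaw),s.round(1).tolist(),t.round(4).tolist())
def mill(x,y): c,s=np.cos(MY),np.sin(MY); return MC+[c*x-s*y,s*x+c*y]
E
python3 - <<'E'
from h import *
a=mill(-.155,0);print(a); go((*a,.205,-.1),(*a,.028,-.1))
i=cams.camera_info('wrist'); o=ctrl.get_obs(); T=np.array(i['world_to_cam']); r=R.from_euler('xyz',o['eef_rot'])
print('cam in tool',r.inv().apply(-T[:3,:3].T@T[:3,3]-o['ee_pos']),'axis',r.inv().apply(T[2,:3]), i['fx'])
E
```

```text
[0.47977435 0.23547418]
t 0.1 pos [ 0.1951 -0.514   0.205 ] rpy [-3.1406e+00 -1.0000e-04  3.6280e-01] F [-0.4  0.5  0.1] w 0.0938 g 0.0
(np.float64(0.47977435438190597), np.float64(0.23547417958025837), 0.205, -0.1) [532.1, -599.7, 0.6] [-0.001, 0.0001, 0.4628]
(np.float64(0.47977435438190597), np.float64(0.23547417958025837), 0.028, -0.1) [532.1, -599.5, 177.6] [-0.001, 0.0001, 0.4628]
cam in tool [ 6.75145170e-02 -6.96094128e-05 -1.78872247e-01] axis [-2.34591177e-01  6.30602987e-04  9.72093916e-01] 314.1768643521388
```

The manual's scale: shifts go in shares of 800 mm and turns go in shares of 2 pi rad. Converting my numbers, -600 mm / 800 = -0.75, 532 mm / 800 = 0.665, 0.463 rad / 6.2832 = 0.0737.

>>> arm_command(plan=[[[0.665,-0.75,0,0,0,0.0737,1],[0.665,-0.75,0,0,0,0.0737,1],[0.665,-0.75,0,0,0,0.0737,1],[0.665,-0.75,0,0,0,0.0737,1],[0.665,-0.75,0,0,0,0.0737,1],[0.665,-0.75,0,0,0,0.0737,1],[0.665,-0.75,0,0,0,0.0737,1],[0.665,-0.75,0,0,0,0.0737,1],[0.665,-0.75,0,0,0,0.0737,1],[0.665,-0.75,0,0,0,0.0737,1],[0.665,-0.75,0,0,0,0.0737,1],[0.665,-0.75,0,0,0,0.0737,1]]])

```text
time_s: 1.3
ee_pos: [0.4075, 0.0471, 0.2055]
eef_rot: [3.142, -0.0, -0.1]
force: [1.1, -1.3, 0.6]
grip_width: 0.0019
grip_force: 0.0
```

Run:
```python
from h import *
a=mill(-.155,0); go((*a,.205,-.1))
```

```text
t 1.3 pos [0.4075 0.0471 0.2055] rpy [ 3.1416e+00 -3.0000e-04 -1.0000e-01] F [ 1.1 -1.3  0.6] w 0.0019 g 0.0
(np.float64(0.47977435438190597), np.float64(0.23547417958025837), 0.205, -0.1) [53.1, -194.7, 0.5] [0.0, -0.0003, 0.0]
```

Converted, -195 mm / 800 = -0.2438, 53 mm / 800 = 0.0663.

>>> arm_command(plan=[[[0.0663,-0.2438,0,0,0,0,1],[0.0663,-0.2438,0,0,0,0,1],[0.0663,-0.2438,0,0,0,0,1],[0.0663,-0.2438,0,0,0,0,1],[0.0663,-0.2438,0,0,0,0,1],[0.0663,-0.2438,0,0,0,0,1],[0.0663,-0.2438,0,0,0,0,1]]])

```text
time_s: 2.0
ee_pos: [0.4793, 0.2327, 0.2053]
eef_rot: [3.141, 0.0, -0.101]
force: [0.2, -0.5, 0.3]
grip_width: 0.0004
grip_force: 0.0
```

Run:
```python
from h import *
im,w,i=cloud('wrist'); cv2.imwrite('pics/w1.png',im)
a=mill(-.155,0); go((*a,.03,-.1),(*mill(-.102,0),.03,-.1))
q=w.reshape(-1,3)
k=q[(abs(q[:,1]-.23)<.02)&(q[:,0]<.545)&(q[:,0]>.49)&(q[:,2]>.025)&(q[:,2]<.06)]; 
if len(k): print(np.percentile(k,[2,50,98],axis=0).round(4).tolist())
near=np.hypot(q[:,0]-.634,q[:,1]-.22)<.05
c=q[near&(q[:,2]>.094)]; print(cv2.minEnclosingCircle(c[:,:2].astype(np.float32)*1000),np.median(c[:,2]))
```

```text
t 2.05 pos [0.4794 0.2325 0.2056] rpy [ 3.1415  0.     -0.1013] F [-0.2  0.4  0.5] w 0.0005 g 0.0
(np.float64(0.47977435438190597), np.float64(0.23547417958025837), 0.03, -0.1) [0.1, -3.0, 175.6] [0.0001, 0.0, -0.0013]
(np.float64(0.5325095751416413), np.float64(0.23018300849797646), 0.03, -0.1) [53.1, -3.1, 175.6] [0.0001, 0.0, -0.0013]
[[0.5169, 0.2112, 0.0409], [0.536, 0.2297, 0.051], [0.5447, 0.2482, 0.0599]]
((634.5892333984375, 219.91551208496094), 37.05044937133789) 0.09948326578609915
```

View pics/w1.png

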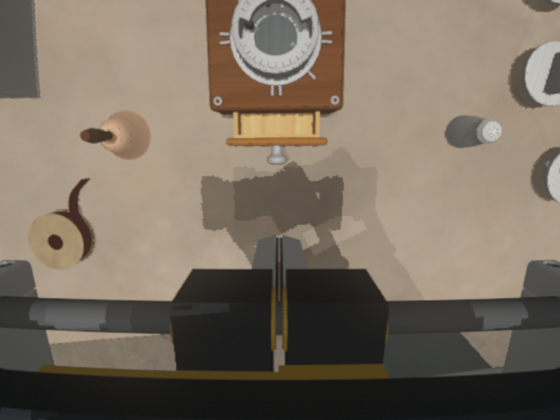

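The wrist view shows the knob at (277,158), straight ahead of the closed fingers at (279,240). The wrist and top views agree on the mill's collar. Next I'll descend and push.

Converted, 175 mm / 800 = 0.2188, 140 mm / 800 = 0.175.

>>> arm_command(plan=[[[0,-0.0038,0.0625,0,0,0,1],[0,-0.0038,0.125,0,0,0,1],[0,-0.0038,0.175,0,0,0,1],[0,-0.0038,0.2188,0,0,0,1],[0,-0.0038,0.2188,0,0,0,1],[0.0188,-0.0038,0.2188,0,0,0,1],[0.0313,-0.0038,0.2188,0,0,0,1],[0.04,-0.0038,0.2188,0,0,0,1],[0.0488,-0.0038,0.2188,0,0,0,1],[0.0563,-0.0038,0.2188,0,0,0,1],[0.06,-0.0038,0.2188,0,0,0,1],[0.0625,-0.0038,0.2188,0,0,0,1]]])

```text
time_s: 3.25
ee_pos: [0.5297, 0.2315, 0.0305]
eef_rot: [3.142, 0.0, -0.1]
force: [-1.5, -0.1, 1.2]
grip_width: 0.0001
grip_force: 0.6
```

Converted, 3 mm / 800 = 0.0038, 2 mm / 800 = 0.0025.

>>> arm_command(plan=[[[0.0025,0,0,0,0,0,1],[0.0038,0,0,0,0,0,1],[0.0038,0,0,0,0,0,1]]])

```text
time_s: 3.55
ee_pos: [0.5323, 0.2313, 0.0304]
eef_rot: [3.141, 0.001, -0.1]
force: [-3.4, 0.1, 1.3]
grip_width: 0.0001
grip_force: 1.5
```

Still only sliding friction; I'll go on until the hard stop.

>>> arm_command(plan=[[[0.0013,0,0,0,0,0,1],[0.0025,0,0,0,0,0,1],[0.0038,0,0,0,0,0,1],[0.0038,0,0,0,0,0,1]]])

```text
time_s: 3.95
ee_pos: [0.5327, 0.2313, 0.0302]
eef_rot: [3.14, 0.007, -0.1]
force: [-23.3, 1.6, 14.1]
grip_width: 0.0007
grip_force: 11.7
```

Converted, -180 mm / 800 = -0.225, -150 mm / 800 = -0.1875.

>>> arm_command(plan=[[[-0.01,0,0,0,0,0,1],[-0.0375,0,0,0,0,0,1],[-0.0438,0,-0.0625,0,0,0,0],[-0.0438,0,-0.125,0,0,0,-1],[-0.0438,0,-0.1875,0,0,0,-1],[-0.0438,0,-0.225,0,0,0,-1],[-0.0438,0,-0.225,0,0,0,-1]]])

```text
time_s: 4.65
ee_pos: [0.5023, 0.235, 0.2152]
eef_rot: [-3.138, -0.008, -0.1]
force: [0.0, -0.3, -0.2]
grip_width: 0.0372
grip_force: 0.0
```

Run:
```python
from h import *
im,w,i=cloud('wrist'); q=w.reshape(-1,3)
T=ctrl.get_obs()
k=q[(abs(q[:,1]-.23)<.008)&(q[:,0]<.56)&(q[:,0]>.51)&(q[:,2]>.03)&(q[:,2]<.06)]
print(np.percentile(k[:,0],[1,5,10]))
y=.287; a=np.array([.619,-.206])-.08*np.array([np.cos(y),np.sin(y)]); go((*a,.205,y))
```

```text
[0.5420422  0.54303844 0.54397158]
t 4.7 pos [0.5014 0.2347 0.2122] rpy [-3.1398 -0.0039 -0.1002] F [ 0.2  0.  -0.6] w 0.041 g 0.0
(np.float64(0.5422722064954383), np.float64(-0.2286460968805076), 0.205, 0.287) [87.0, 456.9, 6.8] [-0.001, -0.0042, -0.3872]
```

The knob now stands at about 94 mm, so the drawer is shut. On to the lid.

Converted, 457 mm / 800 = 0.5713, 87 mm / 800 = 0.1088, -0.387 rad / 6.2832 = -0.0616.

>>> arm_command(plan=[[[0.1088,0.5713,0.0088,0,0,-0.0616,-1],[0.1088,0.5713,0.0088,0,0,-0.0616,-1],[0.1088,0.5713,0.0088,0,0,-0.0616,-1],[0.1088,0.5713,0.0088,0,0,-0.0616,-1],[0.1088,0.5713,0.0088,0,0,-0.0616,-1],[0.1088,0.5713,0.0088,0,0,-0.0616,-1],[0.1088,0.5713,0.0088,0,0,-0.0616,-1],[0.1088,0.5713,0.0088,0,0,-0.0616,-1],[0.1088,0.5713,0.0088,0,0,-0.0616,-1],[0.1088,0.5713,0.0088,0,0,-0.0616,-1],[0.1088,0.5713,0.0088,0,0,-0.0616,-1],[0.1088,0.5713,0.0088,0,0,-0.0616,-1]]])

```text
time_s: 5.9
ee_pos: [0.5412, -0.2287, 0.2019]
eef_rot: [-3.14, 0.002, 0.286]
force: [-0.2, -0.4, -0.3]
grip_width: 0.0943
grip_force: 0.0
```

```bash
cat > lid.py <<'E'
from h import *
im,w,i=cloud('wrist'); cv2.imwrite('pics/w2.png',im); q=w.reshape(-1,3)
near=np.hypot(q[:,0]-.619,q[:,1]+.206)<.045
b=q[near&(q[:,2]>.048)&(q[:,2]<.07)]; rb=cv2.minAreaRect(b[:,:2].astype(np.float32)*1000); print('bar',rb,np.median(b[:,2]),len(b))
f=q[near&(q[:,2]>.02)&(q[:,2]<.07)]; print('flange',cv2.minEnclosingCircle(f[:,:2].astype(np.float32)*1000),np.percentile(f[:,2],[5,50,99]))
go()
E
python3 lid.py
```

```text
bar ((620.7576904296875, -206.22134399414062), (45.4082145690918, 13.774033546447754), 18.118526458740234) 0.05542019560351657 623
flange ((620.6480102539062, -206.3588104248047), 35.92582702636719) [0.02637732 0.02780671 0.05668937]
t 5.95 pos [ 0.5413 -0.2281  0.2024] rpy [-3.1404e+00  1.1000e-03  2.8710e-01] F [-0.8  0.2  1. ] w 0.0939 g 0.0
```

View pics/w2.png

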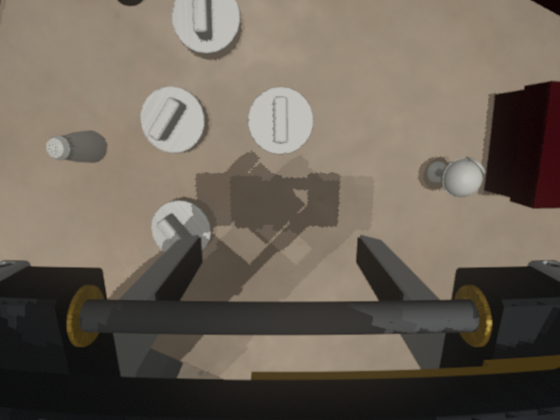

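The wrist view shows the chosen lid at (281,121), its bar along the tool's x. Both views give a bar top of 56 mm, a flange 72 mm across and a centre of (0.620, -0.206).

Run:
```python
from h import *
go((.620,-.2063,.12,.30),(.620,-.2063,.032,.30))
```

```text
t 5.95 pos [ 0.5413 -0.2281  0.2024] rpy [-3.1404e+00  1.1000e-03  2.8710e-01] F [-0.8  0.2  1. ] w 0.0939 g 0.0
(0.62, -0.2063, 0.12, 0.3) [81.7, 1.5, 82.3] [-0.0012, 0.0011, -0.0129]
(0.62, -0.2063, 0.032, 0.3) [81.8, 1.6, 170.3] [-0.0012, 0.0011, -0.0129]
```

Converted, 82 mm / 800 = 0.1025, 70 mm / 800 = 0.0875, -0.013 rad / 6.2832 = -0.0021.

>>> arm_command(plan=[[[0.05,0.0013,0.0125,0,0,-0.0021,-0.1],[0.1025,0.0013,0.0375,0,0,-0.0021,-0.1],[0.1025,0.0013,0.0875,0,0,-0.0021,-0.1],[0.1025,0.0013,0.1025,0,0,-0.0021,-0.1],[0.1025,0.0013,0.1025,0,0,-0.0021,-0.1],[0.1025,0.0013,0.1025,0,0,-0.0021,-0.1],[0.1025,0.0013,0.1025,0,0,-0.0021,-0.1]]])

```text
time_s: 6.65
ee_pos: [0.621, -0.2071, 0.1239]
eef_rot: [3.14, -0.003, 0.299]
force: [-0.3, 0.4, 0.3]
grip_width: 0.0522
grip_force: 0.0
```

Run:
```python
from h import *
im,w,i=cloud('wrist'); cv2.imwrite('pics/w3.png',im)
go((.620,-.2063,.032,.30))
q=w.reshape(-1,3); near=np.hypot(q[:,0]-.619,q[:,1]+.206)<.045
b=q[near&(q[:,2]>.048)&(q[:,2]<.07)]; print('bar',cv2.minAreaRect(b[:,:2].astype(np.float32)*1000),np.percentile(b[:,2],[5,50,95]),len(b))
```

```text
t 6.7 pos [ 0.6209 -0.2071  0.1236] rpy [ 3.1397e+00 -2.3000e-03  2.9940e-01] F [-0.6 -0.5  0.3] w 0.0518 g 0.0
(0.62, -0.2063, 0.032, 0.3) [-0.8, -1.2, 91.6] [0.0019, -0.0023, -0.0006]
bar ((620.9721069335938, -206.31126403808594), (45.098876953125, 13.93989086151123), 17.453046798706055) [0.05310803 0.05529495 0.05640352] 906
```

View pics/w3.png

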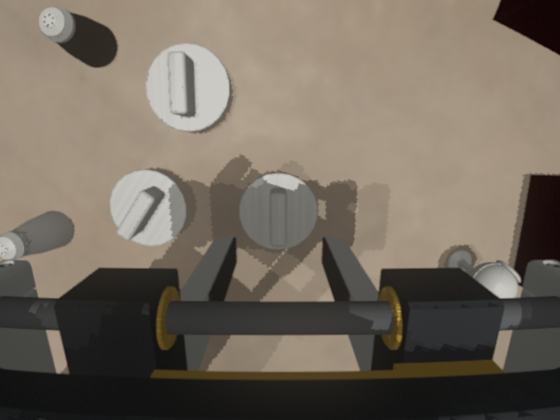

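The bar at (279,215) is centred between the fingers, at columns 235 and 323. I'll descend and grip.

Converted, 91 mm / 800 = 0.1138, 80 mm / 800 = 0.1.

>>> arm_command(plan=[[[0,-0.0013,0.0375,0,0,0,-0.1],[0,-0.0013,0.075,0,0,0,-0.1],[0,-0.0013,0.1,0,0,0,-0.1],[0,-0.0013,0.1138,0,0,0,-0.1],[0,-0.0013,0.1138,0,0,0,-0.1],[0,-0.0013,0.1138,0,0,0,-0.1]]], squeeze=30)

```text
time_s: 7.3
ee_pos: [0.6209, -0.2061, 0.0319]
eef_rot: [3.14, -0.001, 0.3]
force: [0.6, -0.1, 0.3]
grip_width: 0.0515
grip_force: 0.0
```

>>> arm_command(plan=[[[0,0,0,0,0,0,1],[0,0,0,0,0,0,1],[0,0,0,0,0,0,1],[0,0,0,0,0,0,1],[0,0,0,0,0,0,1],[0,0,0,0,0,0,1],[0,0,0,0,0,0,1]]])

```text
time_s: 8.0
ee_pos: [0.6202, -0.2057, 0.0304]
eef_rot: [-3.141, 0.0, 0.3]
force: [-0.2, 0.7, -1.1]
grip_width: 0.0138
grip_force: 30.0
```

Converted, -170 mm / 800 = -0.2125, -150 mm / 800 = -0.1875.

>>> arm_command(plan=[[[0,0,-0.025,0,0,0,1],[0,0,-0.075,0,0,0,1],[0,0,-0.1313,0,0,0,1],[0,0,-0.1875,0,0,0,1],[0,0,-0.2125,0,0,0,1],[0,0,-0.2125,0,0,0,1]]])

```text
time_s: 8.6
ee_pos: [0.6212, -0.2061, 0.2038]
eef_rot: [3.138, -0.004, 0.3]
force: [-0.2, -0.2, -2.1]
grip_width: 0.0138
grip_force: 30.0
```

Run:
```python
from h import *
go((.6343,.22,.2,1.471))
```

```text
t 8.6 pos [ 0.6212 -0.2061  0.2038] rpy [ 3.1382 -0.0043  0.2999] F [-0.2 -0.2 -2.1] w 0.0138 g 30.0
(0.6343, 0.22, 0.2, 1.471) [138.4, -403.2, 3.0] [0.0055, -0.0018, -1.1712]
```

Converted, -403 mm / 800 = -0.5038, 138 mm / 800 = 0.1725, -1.171 rad / 6.2832 = -0.1864.

>>> arm_command(plan=[[[0.1725,-0.5038,0,0,0,-0.1864,1],[0.1725,-0.5038,0,0,0,-0.1864,1],[0.1725,-0.5038,0,0,0,-0.1864,1],[0.1725,-0.5038,0,0,0,-0.1864,1],[0.1725,-0.5038,0,0,0,-0.1864,1],[0.1725,-0.5038,0,0,0,-0.1864,1],[0.1725,-0.5038,0,0,0,-0.1864,1],[0.1725,-0.5038,0,0,0,-0.1864,1],[0.1725,-0.5038,0,0,0,-0.1864,1],[0.1725,-0.5038,0,0,0,-0.1864,1],[0.1725,-0.5038,0,0,0,-0.1864,1],[0.1725,-0.5038,0,0,0,-0.1864,1]]])

```text
time_s: 9.8
ee_pos: [0.633, 0.2188, 0.1994]
eef_rot: [-3.14, 0.001, 1.47]
force: [1.3, -0.7, -1.2]
grip_width: 0.0138
grip_force: 30.0
```

Run:
```python
from h import *
im,w,i=cloud('wrist'); cv2.imwrite('pics/w4.png',im)
imt,wt,it=cloud('top')
q=wt.reshape(-1,3); near=np.hypot(q[:,0]-.634,q[:,1]-.22)<.06
f=q[near&(q[:,2]>.17)&(q[:,2]<.21)]; print(len(f))
go((.6343,.22,.2,1.471),(.6343,.22,.14,1.471))
```

```text
10
t 9.9 pos [0.6332 0.2187 0.2001] rpy [-3.1412e+00  3.0000e-04  1.4691e+00] F [-0.1  0.3 -0.8] w 0.0138 g 30.0
(0.6343, 0.22, 0.2, 1.471) [1.4, 1.0, 0.1] [-0.0004, 0.0003, -0.0019]
(0.6343, 0.22, 0.14, 1.471) [1.4, 1.0, 60.1] [-0.0004, 0.0003, -0.0019]
```

View pics/w4.png

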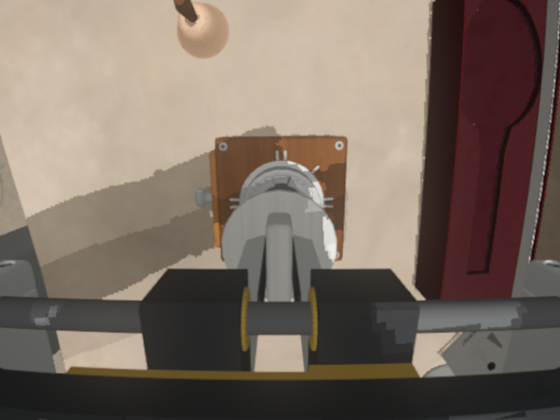

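The wrist view shows the lid held level at (279,245) over the collar at (283,190), with the slot's ridge pair at (282,155) in line with the bar. Next I'll measure the lid's offset in the hand.

Run:
```python
from h import *
from scipy.optimize import least_squares
im,w,i=cloud('wrist'); o=ctrl.get_obs(); r=R.from_euler('xyz',o['eef_rot'])
q=(w.reshape(-1,3)-o['ee_pos'])@r.as_matrix()
f=q[(np.hypot(q[:,0],q[:,1])<.045)&(abs(q[:,2]-.003)<.004)]  # flange top in tool frame
print(len(f),np.median(f[:,2]),f.min(0),f.max(0))
h=f[:,:2]; hull=cv2.convexHull(h.astype(np.float32)).reshape(-1,2)
hull=hull[hull[:,0]>0]
s=least_squares(lambda c:np.hypot(*(hull-c).T)-.036,[0,0],loss='soft_l1',f_scale=.0005); print('flange centre in tool',s.x)
b=q[(np.hypot(q[:,0],q[:,1])<.035)&(q[:,2]<-.018)&(q[:,2]>-.032)&(abs(q[:,1])<.009)]
print('bar top',len(b),b[:,0].min(),b[:,0].max(),np.median(b[:,2]))
# collar, mill frame
wq=w.reshape(-1,3); c=wq[(np.hypot(*(wq[:,:2]-MC).T)<.05)&(wq[:,2]>.094)&(wq[:,2]<.106)]
hull=cv2.convexHull(c[:,:2].astype(np.float32)).reshape(-1,2); hull=hull[hull[:,1]>.215]
s=least_squares(lambda c:np.hypot(*(hull-c).T)-.037,MC,loss='soft_l1',f_scale=.0005); print('collar',s.x,len(hull))
```

```text
4728 0.002933154437816702 [-0.03406066 -0.03609883 -0.00099432] [0.03568259 0.03545255 0.00681054]
flange centre in tool [-0.00041465 -0.00032427]
bar top 2175 -0.021458797080233846 0.02322985072047397 -0.024859940959225585
collar [0.63464102 0.21967448] 31
```

Converted, 62 mm / 800 = 0.0775, 45 mm / 800 = 0.0563, -0.002 rad / 6.2832 = -0.0003.

>>> arm_command(plan=[[[0.0025,0.0013,0.025,0,0,-0.0003,1],[0.0025,0.0013,0.0563,0,0,-0.0003,1],[0.0025,0.0013,0.0775,0,0,-0.0003,1],[0.0025,0.0013,0.0775,0,0,-0.0003,1],[0.0025,0.0013,0.0775,0,0,-0.0003,1]]])

```text
time_s: 10.45
ee_pos: [0.6346, 0.2215, 0.1392]
eef_rot: [3.141, -0.0, 1.472]
force: [0.5, -0.6, -1.3]
grip_width: 0.0139
grip_force: 30.0
```

Run:
```python
from h import *
go((.6346,.2203,.109,1.471))
```

```text
t 10.45 pos [0.6346 0.2215 0.1392] rpy [ 3.1411e+00 -2.0000e-04  1.4721e+00] F [ 0.5 -0.6 -1.3] w 0.0139 g 30.0
(0.6346, 0.2203, 0.109, 1.471) [-1.2, 0.1, 30.2] [0.0005, -0.0002, 0.0011]
```

Converted, 18 mm / 800 = 0.0225, 14 mm / 800 = 0.0175.

>>> arm_command(plan=[[[-0.0013,0,0.0075,0,0,0,1],[-0.0013,0,0.0125,0,0,0,1],[-0.0013,0,0.0175,0,0,0,1],[-0.0013,0,0.0225,0,0,0,1]]])

```text
time_s: 10.85
ee_pos: [0.6342, 0.2209, 0.1203]
eef_rot: [3.141, -0.0, 1.473]
force: [-0.1, 0.8, -1.4]
grip_width: 0.0135
grip_force: 30.0
```

The lid's bottom is at 89 mm with no contact force, so the lugs have entered the slots. I'll keep lowering.

Converted, 11 mm / 800 = 0.0138, 10 mm / 800 = 0.0125.

>>> arm_command(plan=[[[0,0,0.005,0,0,0,1],[0,0,0.0088,0,0,0,1],[0,0,0.0113,0,0,0,1],[0,0,0.0125,0,0,0,1],[0,0,0.0138,0,0,0,1],[0,0,0.0138,0,0,0,1]]])

```text
time_s: 11.45
ee_pos: [0.6342, 0.2209, 0.1095]
eef_rot: [3.142, -0.0, 1.473]
force: [0.3, 0.0, -1.3]
grip_width: 0.0141
grip_force: 30.0
```

Converted, 1 mm / 800 = 0.0013.

>>> arm_command(plan=[[[0,0,0.0013,0,0,0,1],[0,0,0.0013,0,0,0,1]]])

```text
time_s: 11.65
ee_pos: [0.6342, 0.2209, 0.1084]
eef_rot: [3.142, 0.0, 1.473]
force: [-1.2, 0.9, -1.4]
grip_width: 0.014
grip_force: 30.0
```

Converted, 1 mm / 800 = 0.0013.

>>> arm_command(plan=[[[0,0,0.0013,0,0,0,1],[0,0,0.0013,0,0,0,1]]])

```text
time_s: 11.85
ee_pos: [0.6342, 0.2209, 0.1083]
eef_rot: [3.141, -0.0, 1.473]
force: [-2.7, -1.2, 5.4]
grip_width: 0.014
grip_force: 30.0
```

The lid is seated, with about 5 N upward. Now I'll turn it clockwise, which is positive about tool z.

Converted, 0.4 rad / 6.2832 = 0.0637.

>>> arm_command(plan=[[[0,0,0,0,0,0.0064,1],[0,0,0,0,0,0.0127,1],[0,0,0,0,0,0.0191,1],[0,0,0,0,0,0.0255,1],[0,0,0,0,0,0.0318,1],[0,0,0,0,0,0.0382,1],[0,0,0,0,0,0.0446,1],[0,0,0,0,0,0.0509,1],[0,0,0,0,0,0.0573,1],[0,0,0,0,0,0.0637,1],[0,0,0,0,0,0.0637,1]]])

```text
time_s: 12.95
ee_pos: [0.6349, 0.2206, 0.1084]
eef_rot: [3.14, -0.001, 1.072]
force: [3.1, -2.1, 4.5]
grip_width: 0.0134
grip_force: 30.0
```

Run:
```python
from h import *
go(); print(ctrl.get_obs()['moment'])
```

```text
t 12.95 pos [0.6349 0.2206 0.1084] rpy [ 3.1397e+00 -1.1000e-03  1.0720e+00] F [ 3.1 -2.1  4.5] w 0.0134 g 30.0
[-0.47799574 -0.58799431  0.04777171]
```

Converted, 0.385 rad / 6.2832 = 0.0613.

>>> arm_command(plan=[[[0,0,0,0,0,0.0064,1],[0,0,0,0,0,0.0127,1],[0,0,0,0,0,0.0191,1],[0,0,0,0,0,0.0255,1],[0,0,0,0,0,0.0318,1],[0,0,0,0,0,0.0382,1],[0,0,0,0,0,0.0446,1],[0,0,0,0,0,0.0509,1],[0,0,0,0,0,0.0573,1],[0,0,0,0,0,0.0613,1],[0,0,0,0,0,0.0613,1],[0,0,0,0,0,0.0613,1]]])

```text
time_s: 14.15
ee_pos: [0.6348, 0.2205, 0.1084]
eef_rot: [3.14, -0.001, 0.689]
force: [2.3, -4.5, 5.2]
grip_width: 0.0139
grip_force: 30.0
```

Run:
```python
from h import *
im,w,i=cloud('wrist'); o=ctrl.get_obs(); go(); print(o['moment'])
cv2.imwrite('pics/w5.png',im)
r=R.from_euler('xyz',o['eef_rot']); q=(w.reshape(-1,3)-o['ee_pos'])@r.as_matrix()
b=q[(np.hypot(q[:,0],q[:,1])<.035)&(q[:,2]<-.02)&(q[:,2]>-.032)&(abs(q[:,1])<.012)]
wb=r.apply(b)+o['ee_pos']; rc=cv2.minAreaRect(wb[:,:2].astype(np.float32)*1000); print('bar',rc)
v=np.polyfit(b[:,0],b[:,1],1); print('bar slope in tool',v,'top z',np.median(wb[:,2]))
f=q[(np.hypot(q[:,0],q[:,1])<.045)&(abs(q[:,2]-.003)<.003)]; wf=r.apply(f)+o['ee_pos']
print('flange',cv2.minEnclosingCircle(wf[:,:2].astype(np.float32)*1000),np.median(wf[:,2]))
```

```text
t 14.2 pos [0.6348 0.2205 0.1084] rpy [ 3.1401e+00 -1.4000e-03  6.8890e-01] F [ 2.2 -3.3  6. ] w 0.0138 g 30.0
[-0.7634301  -0.37577375  0.10614426]
bar ((635.7533569335938, 221.43211364746094), (43.73566818237305, 23.889877319335938), 38.95370864868164)
bar slope in tool [-0.00260286 -0.00018509] top z 0.1334553130687102
flange ((635.1550903320312, 220.8892364501953), 35.750221252441406) 0.1056718990057462
```

View pics/w5.png

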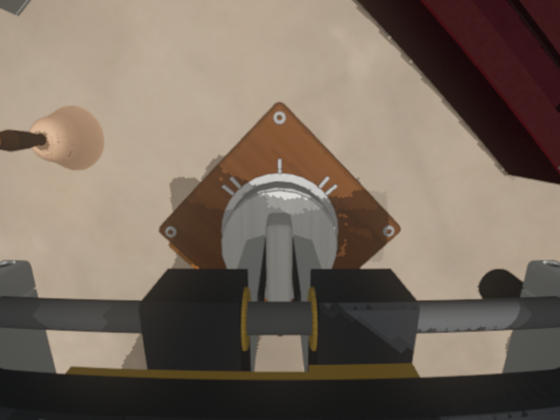

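The bar at (280,220) points straight at the single halfway ridge at (280,165). The flange top is at 106 mm, so the lid is flat on the collar, and it is still gripped. I'll hand the job in.

```bash
python3 -c "
from station import ctrl; print(ctrl.hand_in())"
```

```text
the job is handed in; nothing more can be done
None
```

The job is handed in: the drawer is shut, and the lid is flat in the collar, turned 45° clockwise short of the lock and still gripped at 30 N; the verdict was not shown to me.

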